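# Set the vacuum regulator and lock its knob

## Robot

A 7-joint arm with a two-finger parallel gripper is mounted at the origin on a cart in front of the work surface, level with it; the furniture and walls round the work are solid. World frame = base frame: x ahead of the robot, y to its left, z up, the work surface at z = 0. Lengths are in mm, angles in degrees, forces in N, time in s.
With the tool pointing down it reaches from about 400 to 900 mm from the base axis. Payload 5.5 kg.
Tool frame: the origin (TCP) lies on the centre line of the jaws, within the pads' length; the fingertips stand 25 mm ahead of it and the grasp point (between the pads) lies 6 mm ahead of it; z points along the fingers, y is the line along which they close (so a half turn about z gives the same grasp; the last joint's range is limited). The gripper opens to 92 mm and grips with 3 to 60 N. Pads are 19 mm wide; open, the fingers measure 130 mm over their backs; the gripper's body (75 mm by 190 mm) begins 47 mm behind the grasp point.
Start: joints at [78.679, 28.699, -24.465, 88.831, 12.651, 65.22, -12.049], TCP at [289.063, -582.187, 251.729] pointing down, gripper open.
Joint ranges: [-164.97, 164.97], [-17.58, 116.51], [-87.97, 89.64], [11.32, 138.91], [-80.73, 260.73], [10.89, 115.49], [-147.41, 147.41]. Speed limits (degrees/s): [147.25, 147.25, 180, 180, 180, 180, 180].

## Interface

Orientations are given as a 3x3 rotation matrix whose columns are the frame's x, y, z axes.
In Python, from station import * gives the robot as it stands.
- The arm moves only by the tool play_rows, never from a script. Its argument "increments" is a list of rows, each a list of 3 entries, a list of its own where there are three numbers: the turn, a rotation vector about the tool's x, y, z in units of 6 degrees (1.0 is 6 degrees), then the shift along the tool's x, y, z in cm, then the opening, from 0 (shut) to 1 (fully open). A call has exactly 8 rows; each row is the pose to reach, as a shift and turn from the pose commanded when the call began, along the tool's axes at that moment; what a row does not reach only later rows make up. A row lasts 1/12 s, in which the tool goes at most 41.7 mm and 7.16 degrees, less where a joint would pass 70% of its speed; a pose out of reach is approached as far as the arm can. A call with a gripper value outside its range is refused whole. The fingers move at their own pace and stop on an object; "newtons" is the grip in N (left out, the last holds). Time passes only in rows, so rows that repeat a pose let the fingers close, or fill a call up. It gives the time, the measured TCP pose, the force, the opening and the grip force at its end, in the units of the state.
- get_obs(): the state, without advancing time (a new reading comes with each control period).
- capture(name): name is "scene" or "side" or "wrist"; returns a dict with "frame" (384x512x3 uint8, red, green, blue), "vertical_fov" (degrees; the focal length in pixels is half the picture's height over the tangent of half this angle, whatever the lens; pixels are square), "cx", "cy" (the principal point, pixels), "R" (3x3) and "t" (3): a world point X has camera coordinates R X + t. Camera axes: x right, y down, z forward; pixel columns grow to the right and rows downward; lengths in mm; the calibration is good to about 2 mm. A picture is of the moment at which its call begins. There is no depth.
- sign_off(): hands the job in; it is judged then, once.
Trained networks look in the newest picture that a camera, given by its name, has taken for a name from the list of things; names that differ only in an ending like _2 or _b are one class to them, and where a whole thing is asked for, a point or a joint stands for the part that bears it (a point fixed in the world has none). Each returns a list of dicts, best first, with "score" (0 to 1); they miss things now and then, are a little off and sometimes report something else, mostly with a low value. They report only what shows in the picture. A call takes as long as a camera call.
- search_frame(camera, name): "rect" ([left, top, width, height] in pixels, round what is visible of it).
- masks_of(camera, name): "mask" (384x512 bool, what is visible of it) and "rect" ([left, top, width, height] in pixels, round what is visible of it).
The state is a dict: "t": time; "joint_pos": joint angles; "qd": joint speeds; "joint_efforts": joint torques, N m; "eef_pos": TCP position; "tcp_rot": TCP orientation; "force": force on the tool from outside, world axes, zero at the start; "wrist_torque": the same for the moment, N m; "width": finger opening in mm; "grasp_force": force on a finger pad.
Only numpy, scipy, OpenCV 4.12 (cv2) and the standard library are available. Lean on these libraries where they do the work, as an engineer would, in place of code of your own. Each camera call takes 0.05 s, during which the arm holds its last target. There are 200 camera calls.

## Task

Turn the black knob of the vacuum regulator anticlockwise until its white index line stands in the green band, then slide the orange lock fully home over the knob's rim and let go. The lock's tongue only enters a keyway hidden under the knob, which lines up somewhere inside the green band: if the lock stops short, do not force it, but turn the knob a little one way or the other within the band and push again. Leave the bottles and the film roll standing where they are.

Things in the scene. Friction and masses are not known exactly. Their poses are not given: they have to be found in the camera images.
- regulator: vacuum regulator, fixed: base plate 140 x 245 x 14 mm, round grey housing 128 mm across, top 35 mm above the bench, black knob in its middle, turned up to 23 degrees. Origin: on the knob's axis at bench height; z up. +y points from the axis to the centre of the green band on the housing (24 degrees to each side of +y); the orange lock is on the -y side and slides to +y
- knob_grip (a point): point on the knob's axis, 65 mm above the bench. Knob: black flange 88 mm across, top 42 mm above the bench, with a bar grip across it 62 mm long, 16 mm thick, from 42 to 78 mm above the bench. Site's y axis runs along the bar to the end with the white index line; z up
- knob (a joint): knob angle in rad, grows anticlockwise seen from above; 0 = index line at the centre of the green band (bar along the regulator's y), band -0.42 to 0.42, stops at -2.8 and 0.6. Starts between -2.5 and -1.4, so it usually takes two grasps. 0.12 N m of friction; stays where left
- lock (a joint): travel of the orange lock in m towards the knob (regulator's +y): 0 fully back, 0.038 home at its end stop; starts at 0 to 0.006. 2 N of friction; stays where left. Away from the keyway it is stopped at 0.023 to 0.026 by the ring under the knob; a push of 14 N seats it if the knob is within about 0.11 rad of the keyway (the knob is then drawn into line)
- lock_lug (a point): centre of the upright orange lug on the lock, to push or pinch: 44 mm wide across the slide, 16 mm thick along it, 49 to 83 mm above the bench; point at 70 mm. Fully back it is 112 mm from the knob's axis. Axes as the regulator's. Free space behind (-y) and above. The lock's jaw in front of it is 30 mm wide, top at 51 mm
- lock_tongue: steel tongue of the lock, 12 mm wide, round nose, 20 to 32 mm above the bench. Origin: on the knob's axis at bench height when fully back; moves with the lock. Do not press it on the ring with over 40 N. The keyway meets it at one knob angle between -0.32 and 0.32, different each time, never visible or measured: to be felt by pushing
- reagent_bottle: bystander: glass bottle with blue screw cap, 46 mm across, 85 mm high, loose; origin at the centre of its underside
- dropper_bottle: bystander: amber dropper bottle, 30 mm across, 92 mm high, loose; origin at the centre of its underside
- film_roll: bystander: white upright roll, 52 mm across, 50 mm high, loose; origin at the centre of its underside

How it is judged (in metres and radians):
On the way, in this order (a step that is already met when the one before it is completed fails the run):
1. the knob's index line is in the green band (within 0.42 rad of its centre) while the lock is still short of the keyway (value of joint knob between -0.42 and 0.42 rad and value of joint lock below 0.028 m), for 0.2 s.
2. the lock is fully home (travel over 34 mm of 38 mm) with the knob in the band (value of joint knob between -0.42 and 0.42 rad and value of joint lock above 0.034 m), for 0.2 s.
At the end, for the whole second after the job is handed in: the knob's index line is in the green band (within 0.42 rad of its centre), the lock is home (travel over 34 mm of 38 mm), both are let go, and the two bottles and the film roll are upright within 30 mm of where they stood (all of step 2 and contact force between the fingers and regulator below 0.5 N and angle between each of reagent_bottle, dropper_bottle, film_roll's own z axis and vertical below 0.2 rad); the robot touches nothing.
It fails at once if the lock's tongue is forced with more than 40 N (contact force between lock_tongue and anything else above 40 N).
It fails at once if the reagent bottle is moved by more than 30 mm (distance of reagent_bottle from where it was at the start of the episode above 0.03 m).
It fails at once if the dropper bottle is moved by more than 30 mm (distance of dropper_bottle from where it was at the start of the episode above 0.03 m).
It fails at once if the film roll is moved by more than 30 mm (distance of film_roll from where it was at the start of the episode above 0.03 m).
It also fails if it takes over 72 s, if anything falls off the work surface, if the arm or the gripper's body presses on something with over 40 N, if the wrist force passes 120 N, or if a joint passes its speed limit or range.

## Working session

There is one attempt and no reset: what is moved stays moved. The work goes in short steps, Python scripts to look and compute and a tool call to move; the robot and the scene stay as the last step left them, time stands still between calls to the robot, and variables do not carry over. Pictures are saved under pics/ and viewed, at most 10 in all, crops included, and the job is handed in when it is done.

Besides the shell and the picture viewer there is one more tool, called after "Emit:" as a command line: name --argument value ..., lists and objects as JSON in quotes. play_rows: Moves the arm, as the interface text tells. Its arguments: {"type":"object","properties":{"increments":{"type":"array"},"newtons":{"type":"number"}},"required":["increments"]}

```bash
mkdir -p pics; cat > h.py <<'E'
from station import *
import numpy as np, cv2
def snap(c,fn=None):
    d=capture(c)
    if fn: cv2.imwrite('pics/'+fn,cv2.cvtColor(d['frame'],cv2.COLOR_RGB2BGR))
    d['f']=192/np.tan(np.radians(d['vertical_fov'])/2); d['R']=np.array(d['R']); d['t']=np.array(d['t']); return d
def ray(d,u,v,z):
    r=d['R'].T@np.array([(u-d['cx'])/d['f'],(v-d['cy'])/d['f'],1]); o=-d['R'].T@d['t']
    return o+r*(z-o[2])/r[2]
def proj(d,X):
    c=d['R']@np.array(X,float)+d['t']; return d['cx']+d['f']*c[0]/c[2], d['cy']+d['f']*c[1]/c[2]
E
python3 - <<'E'
from h import *
np.set_printoptions(precision=3,suppress=True)
fr=[]
for c in ['scene','side']:
    d=snap(c); fr.append(d['frame'])
    print(c,-d['R'].T@d['t'],d['vertical_fov'])
    for n,z in [('regulator',35),('knob',60),('lock',60),('reagent_bottle',42),('dropper_bottle',45),('film_roll',25)]:
        for m in masks_of(c,n)[:1]:
            y,x=np.nonzero(m['mask']); print(n,round(m['score'],2),m['rect'],ray(d,x.mean(),y.mean(),z))
im=np.vstack(fr); cv2.imwrite('pics/a.png',cv2.cvtColor(im,cv2.COLOR_RGB2BGR)[:, :]) 
cv2.imwrite('pics/a.png',cv2.resize(cv2.cvtColor(np.hstack(fr),cv2.COLOR_RGB2BGR),(800,300)))
cv2.imwrite('pics/b.png',cv2.cvtColor(fr[0],cv2.COLOR_RGB2BGR))
o=get_obs();print(o['eef_pos'],o['tcp_rot'],o['t'])
E
```

```text
scene [ -38.573 -356.395  607.738] 42.17057949221973
regulator 0.96 [204.6, 199.9, 157.1, 92.6] [525.541 -66.036  35.   ]
knob 0.66 [234.9, 199.4, 51.0, 40.1] [529.541 -17.545  60.   ]
lock 0.58 [289.4, 210.7, 39.8, 45.4] [ 542.406 -111.078   60.   ]
reagent_bottle 0.86 [293.8, 166.1, 25.3, 44.0] [681.529 -29.157  42.   ]
dropper_bottle 0.75 [340.5, 178.5, 18.5, 44.1] [ 669.246 -121.137   45.   ]
film_roll 0.78 [204.2, 176.6, 27.0, 32.8] [595.376 122.685  25.   ]
side [613.453 802.395 446.247] 46.74809068076594
regulator 0.62 [236.0, 166.6, 82.3, 73.6] [549.12    1.101  35.   ]
knob 0.67 [258.7, 184.0, 39.4, 33.9] [550.945  28.571  60.   ]
lock 0.9 [256.8, 165.8, 19.6, 27.9] [ 559.6   -105.227   60.   ]
reagent_bottle 0.77 [199.8, 180.2, 26.2, 38.9] [679.835 -24.384  42.   ]
dropper_bottle 0.48 [210.7, 163.5, 9.7, 15.0] [ 682.672 -176.563   45.   ]
film_roll 0.9 [243.2, 227.4, 29.5, 37.6] [592.064 123.566  25.   ]
[ 289.097 -582.19   251.773] [[ 0.896  0.445  0.   ]
 [ 0.445 -0.896 -0.   ]
 [ 0.     0.    -1.   ]] 0.7
```

View pics/a.png

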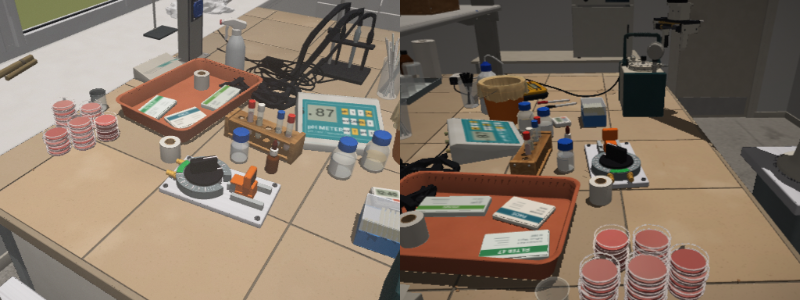

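The scene shows the regulator at about (535, -15), with its lock on the -y side. The bottles are beyond it at +x and the film roll is at (594, 123). I'll move above it for a close look.

Emit:
play_rows --increments '[[[0,0,0],[3,-2.4,-1],1],[[0,0,0],[6,-4.8,-2],1],[[0,0,0],[9,-7.2,-3],1],[[0,0,0],[12,-9.6,-4],1],[[0,0,0],[15,-12,-5],1],[[0,0,0],[18,-14.4,-6],1],[[0,0,0],[21,-16.8,-7],1],[[0,0,0],[24,-19.2,-8],1]]'

```text
t: 1.37
eef_pos: [419.0, -302.0, 332.5]
tcp_rot: [[0.896, 0.444, 0.0], [0.444, -0.896, -0.001], [0.0, 0.001, -1.0]]
force: [0.1, -0.8, -0.4]
width: 91.6
grasp_force: 0.0
```

Emit:
play_rows --increments '[[[0,0,0],[3,-2.4,0],1],[[0,0,0],[6,-4.8,0],1],[[0,0,0],[9,-7.2,0],1],[[0,0,0],[12,-9.6,0],1],[[0,0,0],[15,-12,0],1],[[0,0,0],[18,-14.4,0],1],[[0,0,0],[20,-16,0],1],[[0,0,0],[20,-16,0],1]]'

```text
t: 2.03
eef_pos: [528.5, -63.8, 332.6]
tcp_rot: [[0.891, 0.453, 0.003], [0.453, -0.891, 0.003], [0.004, -0.002, -1.0]]
force: [0.1, 0.7, -0.6]
width: 91.9
grasp_force: 0.0
```

```bash
python3 - <<'E'
from h import *
np.set_printoptions(precision=3,suppress=True)
d=snap('wrist','w1.png')
print(-d['R'].T@d['t'],d['vertical_fov'],d['R'])
for n,z in [('regulator',35),('knob',60),('lock',60)]:
    for m in masks_of('wrist',n)[:1]:
        y,x=np.nonzero(m['mask']); print(n,round(m['score'],2),m['rect'],x.mean(),y.mean(),ray(d,x.mean(),y.mean(),z))
o=get_obs();print(o['eef_pos'],o['tcp_rot'],o['t'],o['joint_pos'])
E
```

```text
[600.252 -27.988 464.991] 69.81082680082439 [[ 0.453 -0.892 -0.002]
 [-0.851 -0.433  0.297]
 [-0.266 -0.133 -0.955]]
regulator 0.82 [172.2, 62.2, 168.1, 138.3] 251.94093655589123 133.9795317220544 [558.522 -39.593  35.   ]
knob 0.81 [198.6, 98.8, 58.9, 62.5] 227.8240088921823 128.44979622082252 [552.23   -4.434  60.   ]
lock 0.97 [265.1, 135.2, 46.8, 37.6] 287.616850551655 153.71313941825477 [559.152 -98.839  60.   ]
[526.275 -72.548 331.57 ] [[ 0.896  0.443 -0.001]
 [ 0.443 -0.896 -0.001]
 [-0.001  0.    -1.   ]] 2.2333 [ 41.138  14.598 -42.87   99.847  10.58   69.7   -68.187]
```

View pics/w1.png

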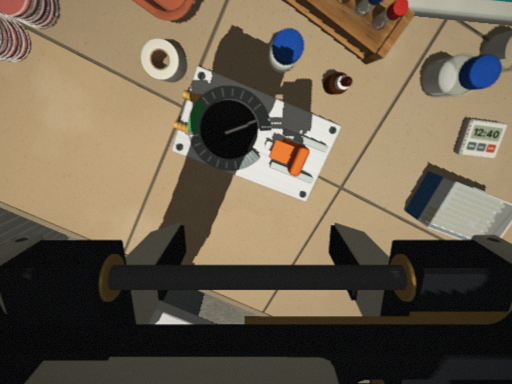

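The close view shows the plate corners (203,68), (340,128), (308,200) and (173,150). The green band is at the left (195,115), the white line runs along the bar around (240,127), and the orange lock is at (288,153). I'll rectify to a metric top view.

```bash
python3 - <<'E'
from h import *
d=snap('wrist')
def rect(z,s=2.5,x0=650,y0=80,h=200,w=230):
    # out: row -> -x world, col -> -y world
    w_=np.array([[x0,y0],[x0-h,y0],[x0-h,y0-w],[x0,y0-w]],float)
    src=np.float32([proj(d,[*p,z]) for p in w_]); dst=np.float32([[(y0-p[1])*s,(x0-p[0])*s] for p in w_])
    return cv2.warpPerspective(cv2.cvtColor(d['frame'],cv2.COLOR_RGB2BGR),cv2.getPerspectiveTransform(src,dst),(int(w*s),int(h*s)),flags=cv2.INTER_CUBIC)
im=rect(42)
for k in range(0,230,20): cv2.line(im,(int(k*2.5),0),(int(k*2.5),8),(0,0,255),1)
cv2.imwrite('pics/r42.png',im)
for u,v in [(203,68),(340,128),(308,200),(173,150)]: print(ray(d,u,v,14).round(1))
E
```

```text
[608.8  58.1  14. ]
[ 624.4 -172.6   14. ]
[ 495.3 -186.9   14. ]
[473.2  54.1  14. ]
```

View pics/r42.png

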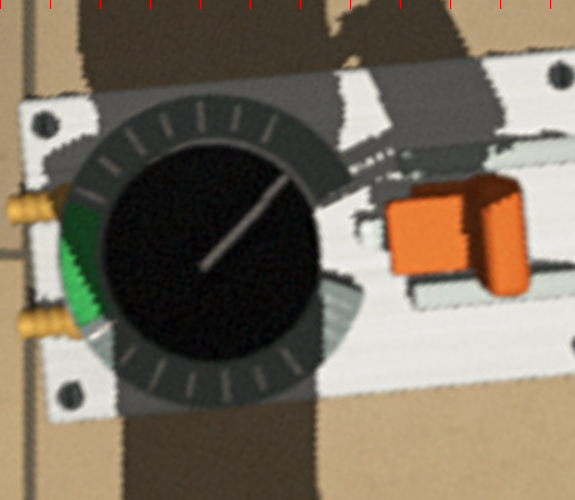

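Axis is about (549, -5), regulator +y at about 94.5°, and the bar/index at about -45° (knob ≈ -2.43 rad). I'll turn the tool so it closes across the bar, go above the knob and descend part-way.

Emit:
play_rows --increments '[[[0,0,1.15],[0.6,-0.6,1.7],0.8],[[0,0,2.3],[1.2,-1.2,3.4],0.7],[[0,0,3.45],[1.9,-1.9,5.1],0.6],[[0,0,4.6],[2.5,-2.5,6.8],0.6],[[0,0,5.75],[3.1,-3.1,8.5],0.6],[[0,0,6.9],[3.7,-3.7,10.2],0.6],[[0,0,8.05],[4.3,-4.3,11.9],0.6],[[0,0,9.2],[5.0,-5.0,13.6],0.6]]'

```text
t: 2.95
eef_pos: [549.1, -6.4, 194.9]
tcp_rot: [[0.872, -0.49, -0.0], [-0.49, -0.872, -0.001], [0.0, 0.001, -1.0]]
force: [-0.2, -0.6, -0.1]
width: 55.2
grasp_force: 0.0
```

Emit:
play_rows --increments '[[[0,0,1.0],[0,0,0.6],0.6],[[0,0,2.0],[0,0,1.2],0.6],[[0,0,2.7],[0,0,1.8],0.6],[[0,0,2.7],[0,0,2.4],0.6],[[0,0,2.7],[0,0,3],0.6],[[0,0,2.7],[0,0,3],0.6],[[0,0,2.7],[0,0,3],0.6],[[0,0,2.7],[0,0,3],0.6]]'

```text
t: 3.62
eef_pos: [549.3, -4.4, 166.0]
tcp_rot: [[0.708, -0.707, 0.0], [-0.707, -0.708, 0.0], [0.0, -0.0, -1.0]]
force: [-0.4, 0.1, 0.8]
width: 55.1
grasp_force: 0.0
```

```bash
python3 - <<'E'
from h import *
np.set_printoptions(precision=3,suppress=True)
d=snap('wrist','w2.png')
print(-d['R'].T@d['t'])
for n,z in [('knob',42),('lock',60)]:
    for m in masks_of('wrist',n)[:1]: print(n,round(m['score'],2),m['rect'])
print('axis proj',proj(d,[549,-5,78]),proj(d,[549+22,-27,78]),proj(d,[549,-5,42]))
o=get_obs();print(o['eef_pos'],o['tcp_rot'],o['t'],o['joint_pos'],o['width'])
E
```

```text
[606.427 -62.996 298.113]
knob 0.88 [212.0, 145.8, 89.8, 94.0]
lock 0.89 [292.5, 72.8, 83.6, 72.6]
axis proj (np.float64(256.6833487163491), np.float64(204.2857330078793)) (np.float64(256.6656726504218), np.float64(168.5828747275109)) (np.float64(256.7443883283516), np.float64(191.45755832229565))
[549.474  -4.418 166.122] [[ 0.707 -0.707  0.001]
 [-0.707 -0.707  0.   ]
 [ 0.    -0.001 -1.   ]] 3.7667 [  14.902   23.987  -21.331  107.922   11.111   50.055 -146.909] 54.89594410178398
```

View pics/w2.png

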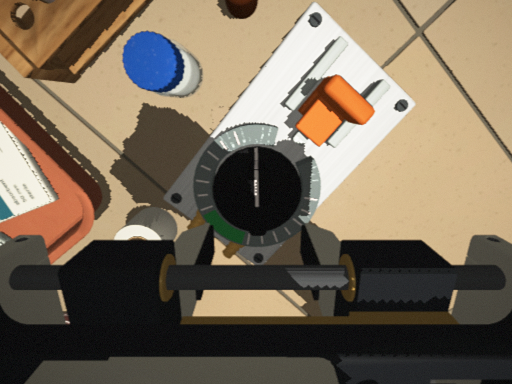

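Well aligned: the white line is vertical at column 257 and the axis is centred between the fingers. I'll descend, backing 3° off the joint-7 limit, and grip.

Emit:
play_rows --increments '[[[0,0,-0.5],[0,0,1],0.6],[[0,0,-0.5],[0,0,2.5],0.6],[[0,0,-0.5],[0,0,4],0.6],[[0,0,-0.5],[0,0,5.5],0.6],[[0,0,-0.5],[0,0,7],0.6],[[0,0,-0.5],[0,0,8.2],0.6],[[0,0,-0.5],[0,0,9],0.6],[[0,0,-0.5],[0,0,9],0.6]]'

```text
t: 4.43
eef_pos: [548.0, -4.2, 74.2]
tcp_rot: [[0.743, -0.669, -0.003], [-0.669, -0.743, 0.0], [-0.002, 0.002, -1.0]]
force: [-0.5, -0.8, -0.3]
width: 55.1
grasp_force: 0.0
```

Emit:
play_rows --increments '[[[0,0,0],[0,0,0],0.3],[[0,0,0],[0,0,0],0.1],[[0,0,0],[0,0,0],0],[[0,0,0],[0,0,0],0],[[0,0,0],[0,0,0],0],[[0,0,0],[0,0,0],0],[[0,0,0],[0,0,0],0],[[0,0,0],[0,0,0],0]]' --newtons 25

```text
t: 5.1
eef_pos: [549.6, -4.1, 76.1]
tcp_rot: [[0.743, -0.669, 0.001], [-0.669, -0.743, 0.0], [0.001, -0.001, -1.0]]
force: [0.9, -0.0, 0.1]
width: 15.8
grasp_force: 24.8
```

Emit:
play_rows --increments '[[[0,0,-0.8],[0,0,0],0],[[0,0,-1.8],[0,0,0],0],[[0,0,-2.8],[0,0,0],0],[[0,0,-3.8],[0,0,0],0],[[0,0,-4.8],[0,0,0],0],[[0,0,-5.8],[0,0,0],0],[[0,0,-6.8],[0,0,0],0],[[0,0,-7.8],[0,0,0],0]]'

```text
t: 5.77
eef_pos: [549.7, -3.8, 76.1]
tcp_rot: [[0.996, 0.089, 0.001], [0.089, -0.996, 0.001], [0.001, -0.0, -1.0]]
force: [0.8, 1.4, -0.1]
width: 15.8
grasp_force: 24.8
```

Emit:
play_rows --increments '[[[0,0,-1],[0,0,0],0],[[0,0,-2],[0,0,0],0],[[0,0,-3],[0,0,0],0],[[0,0,-4],[0,0,0],0],[[0,0,-5],[0,0,0],0],[[0,0,-6],[0,0,0],0],[[0,0,-7],[0,0,0],0],[[0,0,-8],[0,0,0],0]]'

```text
t: 6.43
eef_pos: [549.6, -3.6, 76.1]
tcp_rot: [[0.601, 0.8, 0.001], [0.8, -0.601, 0.001], [0.001, 0.0, -1.0]]
force: [0.3, 0.8, 0.6]
width: 16.5
grasp_force: 24.8
```

Emit:
play_rows --increments '[[[0,0,-1],[0,0,0],0],[[0,0,-2],[0,0,0],0],[[0,0,-3],[0,0,0],0],[[0,0,-4],[0,0,0],0],[[0,0,-4.9],[0,0,0],0],[[0,0,-4.9],[0,0,0],0],[[0,0,-4.9],[0,0,0],0],[[0,0,-4.9],[0,0,0],0]]'

```text
t: 7.1
eef_pos: [549.5, -3.6, 76.1]
tcp_rot: [[0.138, 0.99, 0.001], [0.99, -0.138, 0.001], [0.001, 0.001, -1.0]]
force: [-1.1, 2.6, 4.6]
width: 15.7
grasp_force: 24.9
```

Knob is at about -12°. Next I release, lift, go behind the lug, close the fingers and descend.

Emit:
play_rows --increments '[[[0,0,0],[0,0,0],0.4],[[0,0,0],[0,0,0],0.4],[[0,0,0],[0,0,0],0.4],[[0,0,0],[0,0,-1],0.4],[[0,0,0],[0,0,-2.5],0.4],[[0,0,0],[0,0,-4.2],0.4],[[0,0,0],[0,0,-5.5],0.4],[[0,0,0],[0,0,-5.5],0.4]]'

```text
t: 7.77
eef_pos: [551.5, -3.9, 134.5]
tcp_rot: [[0.136, 0.991, 0.006], [0.991, -0.136, -0.0], [0.0, 0.006, -1.0]]
force: [1.9, -0.2, -0.4]
width: 36.9
grasp_force: 0.0
```

Emit:
play_rows --increments '[[[0,0,-0.5],[-1.5,0.4,0],0],[[0,0,-1],[-4,0.9,0],0],[[0,0,-1.5],[-7,1.5,0],0],[[0,0,-2.1],[-10,2.2,0],0],[[0,0,-2.1],[-12.5,2.7,0],0],[[0,0,-2.1],[-13.7,3,0],0],[[0,0,-2.1],[-13.7,3,0],0],[[0,0,-2.1],[-13.7,3,0],0]]'

```text
t: 8.43
eef_pos: [560.2, -143.6, 130.7]
tcp_rot: [[-0.082, 0.997, 0.0], [0.997, 0.082, 0.001], [0.001, 0.0, -1.0]]
force: [0.4, 0.9, -0.4]
width: 0.6
grasp_force: 0.0
```

```bash
python3 - <<'E'
from h import *
np.set_printoptions(precision=3,suppress=True)
d=snap('wrist','w3.png')
o=get_obs();print(o['eef_pos'],o['tcp_rot'],o['t'],o['joint_pos'],o['width'])
A=np.array([549.5,-3.8]);u=np.array([-.078,.997])
print([proj(d,[*(A-u*r),83]) for r in (112,108,120)], [proj(d,[*(A+u*r),35]) for r in (0,55)])
E
```

```text
[ 560.3   -142.117  130.918] [[-0.085  0.996  0.   ]
 [ 0.996  0.085  0.001]
 [ 0.001  0.    -1.   ]] 8.4833 [ 49.557  38.279 -51.354 104.379  35.982  55.233 -12.539] 0.5331758513198688
[(np.float64(258.68403963980643), np.float64(185.24074333063504)), (np.float64(258.7151608992529), np.float64(179.56834431732787)), (np.float64(258.62297603670334), np.float64(196.37066313952369))] [(np.float64(259.0904701534979), np.float64(18.509250620856903)), (np.float64(259.5620850010155), np.float64(-75.78613632661478))]
```

View pics/w3.png

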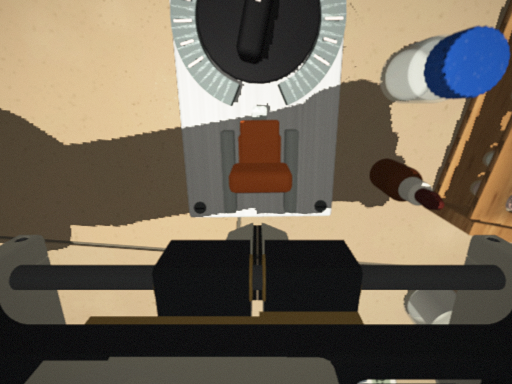

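The lug is centred at column 260 with the fingers behind it at column 257, and the slide is parallel. Descend, then push.

Emit:
play_rows --increments '[[[0,0,0],[0,0,1],0],[[0,0,0],[0,0,2.5],0],[[0,0,0],[0,0,4],0],[[0,0,0],[0,0,5],0],[[0,0,0],[0.3,0,5.1],0],[[0,0,0],[0.6,0,5.1],0],[[0,0,0],[0.8,0,5.1],0],[[0,0,0],[1,0,5.1],0]]'

```text
t: 9.15
eef_pos: [560.0, -133.3, 80.2]
tcp_rot: [[-0.084, 0.996, 0.001], [0.996, 0.084, 0.0], [0.0, 0.001, -1.0]]
force: [-1.1, -0.1, 0.9]
width: 0.5
grasp_force: 0.0
```

Emit:
play_rows --increments '[[[0,0,0],[0.2,0,0],0],[[0,0,0],[0.4,0,0],0],[[0,0,0],[0.6,0,0],0],[[0,0,0],[0.8,0,0],0],[[0,0,0],[1.0,0,0],0],[[0,0,0],[1.2,0,0],0],[[0,0,0],[1.4,0,0],0],[[0,0,0],[1.4,0,0],0]]'

```text
t: 9.82
eef_pos: [558.4, -119.5, 79.9]
tcp_rot: [[-0.084, 0.996, 0.0], [0.996, 0.084, 0.0], [0.0, 0.0, -1.0]]
force: [0.9, -1.2, -0.2]
width: 0.5
grasp_force: 0.3
```

Emit:
play_rows --increments '[[[0,0,0],[0.2,0,0],0],[[0,0,0],[0.4,0,0],0],[[0,0,0],[0.6,0,0],0],[[0,0,0],[0.7,0,0],0],[[0,0,0],[0.8,0,0],0],[[0,0,0],[0.9,0,0],0],[[0,0,0],[1.0,0,0],0],[[0,0,0],[1.0,0,0],0]]'

```text
t: 10.48
eef_pos: [557.4, -110.9, 79.7]
tcp_rot: [[-0.083, 0.997, -0.0], [0.997, 0.083, -0.001], [-0.001, -0.0, -1.0]]
force: [0.1, -4.2, 0.6]
width: 0.3
grasp_force: 2.0
```

Emit:
play_rows --increments '[[[0,0,0],[0.05,0,0],0],[[0,0,0],[0.1,0,0],0],[[0,0,0],[0.15,0,0],0],[[0,0,0],[0.2,0,0],0],[[0,0,0],[0.2,0,0],0],[[0,0,0],[0.2,0,0],0],[[0,0,0],[0.2,0,0],0],[[0,0,0],[0.2,0,0],0]]'

```text
t: 11.15
eef_pos: [557.4, -110.7, 79.7]
tcp_rot: [[-0.082, 0.997, -0.0], [0.997, 0.082, -0.003], [-0.003, -0.0, -1.0]]
force: [0.7, -7.5, 2.5]
width: 0.7
grasp_force: 3.8
```

Emit:
play_rows --increments '[[[0,0,0],[0.1,0,0],0],[[0,0,0],[0.2,0,0],0],[[0,0,0],[0.3,0,0],0],[[0,0,0],[0.4,0,0],0],[[0,0,0],[0.4,0,0],0],[[0,0,0],[0.4,0,0],0],[[0,0,0],[0.4,0,0],0],[[0,0,0],[0.4,0,0],0]]'

```text
t: 11.82
eef_pos: [557.3, -110.4, 79.8]
tcp_rot: [[-0.08, 0.997, 0.0], [0.997, 0.08, -0.007], [-0.007, -0.0, -1.0]]
force: [1.8, -13.5, 1.4]
width: 0.2
grasp_force: 7.2
```

Emit:
play_rows --increments '[[[0,0,0],[0.1,0,0],0],[[0,0,0],[0.2,0,0],0],[[0,0,0],[0.3,0,0],0],[[0,0,0],[0.4,0,0],0],[[0,0,0],[0.4,0,0],0],[[0,0,0],[0.4,0,0],0],[[0,0,0],[0.4,0,0],0],[[0,0,0],[0.4,0,0],0]]'

```text
t: 12.48
eef_pos: [557.3, -110.1, 79.9]
tcp_rot: [[-0.077, 0.997, 0.0], [0.997, 0.077, -0.012], [-0.012, -0.001, -1.0]]
force: [2.2, -20.3, 1.7]
width: 0.5
grasp_force: 10.7
```

It stopped on the ring with 20 N and no entry. Back off, lift, and turn the knob to about 0.

Emit:
play_rows --increments '[[[0,0,0],[-1,0,0],0],[[0,0,0],[-2,0,0],0],[[0,0,0],[-2.5,0,0],0],[[0,0,0],[-2.5,0,-1.5],0],[[0,0,0],[-2.5,0,-3.5],0],[[0,0,0],[-2.5,0,-5.5],0],[[0,0,0],[-2.5,0,-5.5],0.2],[[0,0,0],[-2.5,0,-5.5],0.4]]'

```text
t: 13.15
eef_pos: [559.8, -123.6, 136.6]
tcp_rot: [[-0.085, 0.996, 0.003], [0.996, 0.085, 0.0], [0.0, 0.003, -1.0]]
force: [-0.5, 0.2, 0.0]
width: 9.7
grasp_force: 0.0
```

Emit:
play_rows --increments '[[[0,0,0.5],[2,0,0],0.4],[[0,0,1],[5,0,0],0.4],[[0,0,1.5],[8,0,0],0.4],[[0,0,2.1],[11,0,0],0.4],[[0,0,2.1],[12,0,0],0.4],[[0,0,2.1],[12,0,1],0.4],[[0,0,2.1],[12,0,3],0.4],[[0,0,2.1],[12,0,4],0.4]]'

```text
t: 13.82
eef_pos: [547.5, -7.1, 92.3]
tcp_rot: [[0.135, 0.991, -0.003], [0.991, -0.135, -0.001], [-0.001, -0.003, -1.0]]
force: [-0.4, -0.4, -1.1]
width: 36.8
grasp_force: 0.0
```

Emit:
play_rows --increments '[[[0,0,0],[0,0,1],0.4],[[0,0,0],[0,0,2],0.4],[[0,0,0],[0,0,2],0.4],[[0,0,0],[0,0,2],0],[[0,0,0],[0,0,2],0],[[0,0,0],[0,0,2],0],[[0,0,0],[0,0,2],0],[[0,0,0],[0,0,2],0]]'

```text
t: 14.48
eef_pos: [549.2, -5.5, 75.4]
tcp_rot: [[0.136, 0.991, 0.001], [0.991, -0.136, -0.0], [0.0, 0.001, -1.0]]
force: [-0.3, 0.4, 1.4]
width: 16.1
grasp_force: 25.0
```

Emit:
play_rows --increments '[[[0,0,-0.5],[0,0,0],0],[[0,0,-1],[0,0,0],0],[[0,0,-1.5],[0,0,0],0],[[0,0,-2.05],[0,0,0],0],[[0,0,-2.05],[0,0,0],0],[[0,0,-2.05],[0,0,0],0],[[0,0,-2.05],[0,0,0],0],[[0,0,-2.05],[0,0,0],0]]'

```text
t: 15.15
eef_pos: [549.6, -5.6, 75.4]
tcp_rot: [[-0.078, 0.997, 0.002], [0.997, 0.078, -0.0], [-0.0, 0.002, -1.0]]
force: [1.7, -1.0, 5.9]
width: 16.0
grasp_force: 25.0
```

Emit:
play_rows --increments '[[[0,0,0],[0,0,0],0.4],[[0,0,0],[0,0,0],0.4],[[0,0,0],[0,0,0],0.4],[[0,0,0],[0,0,-1],0.4],[[0,0,0],[0,0,-2.5],0.4],[[0,0,0],[0,0,-4.2],0.4],[[0,0,0],[0,0,-5.5],0.4],[[0,0,0],[0,0,-5.5],0.4]]'

```text
t: 15.82
eef_pos: [550.8, -5.1, 133.4]
tcp_rot: [[-0.079, 0.997, 0.005], [0.997, 0.079, -0.0], [-0.001, 0.005, -1.0]]
force: [1.0, -0.3, -0.5]
width: 36.7
grasp_force: 0.0
```

Emit:
play_rows --increments '[[[0,0,0],[-2,0,0],0],[[0,0,0],[-5,0,0],0],[[0,0,0],[-8,0,0],0],[[0,0,0],[-11,0,0],0],[[0,0,0],[-12.2,0,0],0],[[0,0,0],[-12.2,0,0],0],[[0,0,0],[-12.2,0,1.5],0],[[0,0,0],[-12.2,0,3],0]]'

```text
t: 16.48
eef_pos: [558.8, -125.5, 99.6]
tcp_rot: [[-0.08, 0.997, 0.002], [0.997, 0.08, 0.001], [0.0, 0.002, -1.0]]
force: [0.7, 0.6, 0.1]
width: 0.4
grasp_force: 0.0
```

Emit:
play_rows --increments '[[[0,0,0],[0,0,1],0],[[0,0,0],[0,0,2.1],0],[[0,0,0],[0.3,0,2.1],0],[[0,0,0],[0.6,0,2.1],0],[[0,0,0],[0.9,0,2.1],0],[[0,0,0],[1.2,0,2.1],0],[[0,0,0],[1.4,0,2.1],0],[[0,0,0],[1.4,0,2.1],0]]'

```text
t: 17.15
eef_pos: [557.6, -112.4, 79.4]
tcp_rot: [[-0.08, 0.997, 0.001], [0.997, 0.08, -0.0], [-0.0, 0.001, -1.0]]
force: [-1.0, -0.0, -0.5]
width: 0.3
grasp_force: 0.0
```

Emit:
play_rows --increments '[[[0,0,0],[0.2,0,0],0],[[0,0,0],[0.4,0,0],0],[[0,0,0],[0.6,0,0],0],[[0,0,0],[0.7,0,0],0],[[0,0,0],[0.7,0,0],0],[[0,0,0],[0.7,0,0],0],[[0,0,0],[0.7,0,0],0],[[0,0,0],[0.7,0,0],0]]'

```text
t: 17.82
eef_pos: [556.8, -107.2, 78.9]
tcp_rot: [[-0.078, 0.997, 0.0], [0.997, 0.078, -0.001], [-0.001, 0.0, -1.0]]
force: [0.4, -5.6, 3.8]
width: 0.6
grasp_force: 2.6
```

Emit:
play_rows --increments '[[[0,0,0],[0.1,0,0],0],[[0,0,0],[0.2,0,0],0],[[0,0,0],[0.3,0,0],0],[[0,0,0],[0.4,0,0],0],[[0,0,0],[0.5,0,0],0],[[0,0,0],[0.5,0,0],0],[[0,0,0],[0.5,0,0],0],[[0,0,0],[0.5,0,0],0]]'

```text
t: 18.48
eef_pos: [556.2, -100.6, 78.6]
tcp_rot: [[-0.079, 0.997, -0.0], [0.997, 0.079, 0.001], [0.001, 0.0, -1.0]]
force: [0.7, -1.9, 1.3]
width: 0.2
grasp_force: 1.1
```

It's going in. Push to the end stop.

Emit:
play_rows --increments '[[[0,0,0],[0.2,0,0],0],[[0,0,0],[0.3,0,0],0],[[0,0,0],[0.4,0,0],0],[[0,0,0],[0.5,0,0],0],[[0,0,0],[0.6,0,0],0],[[0,0,0],[0.7,0,0],0],[[0,0,0],[0.8,0,0],0],[[0,0,0],[0.8,0,0],0]]'

```text
t: 19.15
eef_pos: [555.8, -96.6, 78.7]
tcp_rot: [[-0.076, 0.997, -0.0], [0.997, 0.076, -0.004], [-0.004, -0.0, -1.0]]
force: [0.5, -9.5, 1.6]
width: 0.1
grasp_force: 4.9
```

Emit:
play_rows --increments '[[[0,0,0],[0.1,0,0],0],[[0,0,0],[0.2,0,0],0],[[0,0,0],[0.3,0,0],0],[[0,0,0],[0.3,0,0],0],[[0,0,0],[0.3,0,0],0],[[0,0,0],[0.3,0,0],0],[[0,0,0],[0.3,0,0],0],[[0,0,0],[0.3,0,0],0]]'

```text
t: 19.82
eef_pos: [555.8, -96.5, 78.8]
tcp_rot: [[-0.074, 0.997, 0.0], [0.997, 0.074, -0.008], [-0.008, -0.0, -1.0]]
force: [1.2, -14.8, 2.0]
width: 0.3
grasp_force: 7.6
```

Emit:
play_rows --increments '[[[0,0,0],[-1,0,0],0],[[0,0,0],[-2,0,0],0],[[0,0,0],[-3,0,0],0],[[0,0,0],[-5,0,-1.5],0],[[0,0,0],[-6,0,-3.5],0],[[0,0,0],[-7,0,-6],0],[[0,0,0],[-7.5,0,-8],0],[[0,0,0],[-7.5,0,-8],0]]'

```text
t: 20.48
eef_pos: [563.8, -166.4, 162.4]
tcp_rot: [[-0.077, 0.997, 0.006], [0.997, 0.077, -0.001], [-0.001, 0.006, -1.0]]
force: [0.5, -1.0, 0.9]
width: 0.3
grasp_force: 0.0
```

```bash
python3 - <<'E'
from h import *
d=snap('wrist','w4.png')
A=np.array([549.5,-4.3]);u=np.array([-.078,.997])
print(get_obs()['eef_pos'],[proj(d,[*(A-u*r),83]) for r in (66,74,82,88,96)])
E
```

```text
[ 562.66891903 -165.59228385  160.55665195] [(np.float64(255.04255820497067), np.float64(80.71375407233651)), (np.float64(255.08929961249234), np.float64(92.57751607430306)), (np.float64(255.13492224461544), np.float64(104.15731390479797)), (np.float64(255.16842897068656), np.float64(112.66188928341649)), (np.float64(255.21218813556067), np.float64(123.76870752012933))]
```

View pics/w4.png

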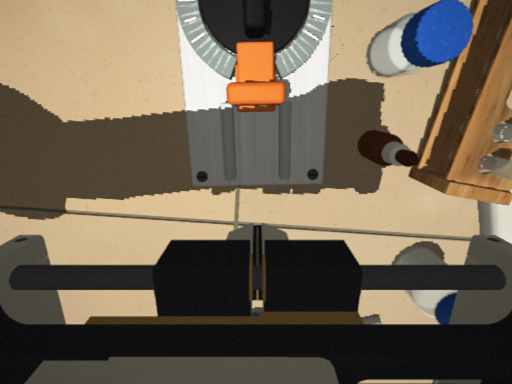

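The lug top spans rows 82–104, matching full travel (66–82 mm from the axis). The bar points along the slide, both bottles stand, and the gripper is clear.

```bash
python3 -c "
from station import *
print(sign_off())"
```

```text
the job is handed in; nothing more can be done
None
```

The knob is in the green band near its centre and the orange lock is home on its end stop by camera and contact force; everything is let go, the bottles look undisturbed, the film roll was not re-checked, and the job is handed in with no verdict returned.

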